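# Square up the spacer bar on the checking board

### The arm

A 6-joint arm with a two-finger parallel gripper is mounted at the origin on the work surface. World frame = base frame: x ahead of the robot, y to its left, z up, the work surface at z = 0. Lengths are in mm, angles in rad, forces in N, time in s.
With the tool pointing down it reaches from about 350 to 875 mm from the base axis. Payload 4.2 kg.
Tool frame: the origin (TCP) lies midway between the tips of the shut fingers; the grasp point (between the pads) lies arm.grip_depth behind it (arm.grip_depth is the distance from the TCP to the grasp point, in mm); z points along the fingers, y is the direction in which the jaws open and shut (so a half turn about z gives the same grasp; the last joint's range is limited). The gripper opens to 85 mm and grips with 20 to 120 N. Pads are 22 mm wide; open, the fingers measure 114 mm over their backs; the gripper's body (76 mm by 85 mm) begins 54 mm behind the grasp point. The pads swing forward as they close: fully open they stand 13 mm farther back than shut.
Start: joints at [-0.974, 0.385, 0.008, 0, -1.194, -0.259], TCP at [207.147, -589.652, 231.312] pointing down, gripper open.
Joint ranges: [-3.14, 3.14], [-1.21, 2.06], [-1.07, 1.41], [-3.16, 2.05], [-2.99, -0.16], [-3.1, 3.1]. Speed limits (rad/s): [2.79, 2.79, 3.14, 3.14, 3.14, 3.14].

### API

Orientations are given as a unit quaternion [x, y, z, w].
In Python, from bench import arm gives the robot as it stands.
- The arm moves only by the tool play_rows, never from a script. Its argument "motion" is one flat list of numbers, 7 for each row, row after row: the opening in per cent of the stroke, from 0 (shut) to 100 (fully open), then the shift along the world's x, y, z in cm, then the turn, a rotation vector about the world's x, y, z in degrees. A call has 1 to 5 rows; each row is the pose to reach, as a shift and turn from the pose commanded when the call began; what a row does not reach only later rows make up. A row lasts 1/8 s, in which the tool goes at most 62.5 mm and 10.7 degrees, less where a joint would pass 70% of its speed; a pose out of reach is approached as far as the arm can. A call with a gripper value outside its range is refused whole. The fingers move at their own pace and stop on an object; the grip force is fixed at half the most. Time passes only in rows, so rows that repeat a pose let the fingers close. It gives the time, the measured TCP pose, the force and the opening at its end, in the units of the state.
- arm.read_state(): the state, without advancing time (a new reading comes with each control period).
- arm.get_image(name): name is "side" or "top" or "wrist"; returns (picture, depth): 420x560x3 uint8, red, green, blue; 420x560 float32, mm along the optical axis (not along the pixel's ray), 0 where there is no reading.
- arm.camera_info(name): a dict with "fovy" (degrees; the focal length in pixels is half the picture's height over the tangent of half this angle, whatever the lens; pixels are square), "cx", "cy" (the principal point, pixels), "k1" (the pictures are not rectified: a ray, as slopes to the right and down, at radius r is drawn at 1 + k1 r^2 times it, then the intrinsics apply), "R" (3x3) and "t" (3): a world point X has camera coordinates R X + t. Camera axes: x right, y down, z forward; pixel columns grow to the right and rows downward; lengths in mm; the calibration is good to about 2 mm. A picture is of the moment at which its call begins: read the wrist's pose just before it. camera_info takes no time and is no camera call; for the wrist camera it gives the pose at the moment of the call.
- arm.job_done(): hands the job in, once; it reports no verdict.
Trained networks look in the newest picture that a camera, given by its name, has taken for a name from the list of things; names that differ only in an ending like _2 or _b are one class to them, and where a whole thing is asked for, a point or a joint stands for the part that bears it (a point fixed in the world has none). Each returns a list of dicts, best first, with "confidence" (0 to 1); they miss things now and then, are a little off and sometimes report something else, mostly with a low value. They report only what shows in the picture. A call takes as long as a camera call. They do not tell look-alikes from the thing itself.
- arm.outline_of(thing, camera): "mask" (420x560 bool, what is visible of it) and "extent" ([left, top, width, height] in pixels, round what is visible of it).
- arm.place_of(thing, camera): "uv" ([column, row] in pixels: a listed point, or the origin of a listed thing).
The state is a dict: "clock": time; "joints": joint angles; "joint_vel": joint speeds; "joint_efforts": joint torques, N m; "position": TCP position; "ee_rot": TCP orientation; "contact_force": force on the tool from outside, world axes, zero at the start; "wrist_torque": the same for the moment, N m; "gripper_width": finger opening in mm.
Only numpy, scipy, OpenCV 4.12 (cv2) and the standard library are available. Lean on these libraries where they do the work, as an engineer would, in place of code of your own. Each camera call takes 0.05 s, during which the arm holds its last target.

### The job

Push the bare aluminium spacer bar home on the checking board so it can be measured: its long side up against the yellow far fence and its inner end up against the yellow centre stop, on the side of that stop where it already lies. Slide it along the board, do not pick it up, then let go of it. Leave the red bar and the bearing ring where they lie.

Things in the scene. Friction and masses are not known exactly. Their poses are not given: they have to be found in the camera images.
- bar_center (a point): Centre (half-way up) of the loose bare aluminium spacer bar, 40 x 100 x 24 mm (x, y, z), two dark bolt holes in its top, about 0.26 kg. Its y axis runs along its length, z up. It lies flat on the board in the left or right bay, turned up to 17 degrees from the fence, clear of fence and centre stop. A push of 1 to 4 N slides it.
- board: Fixed dark steel plate 260 x 540 x 12 mm (x away from robot, y left, within 13 deg); origin: centre of underside. Yellow stops rise 18 mm above its top: far fence, near face at x = 80 mm, y -250 to 250; centre stop out from the fence to x = 20, side faces at y = -15 and +15. Bays left (y > 0) and right. A bar is home with its centre at x = 60, y = 65 or -65 mm, its length along y.
- redbar_center (a point): Centre (half-way up) of the bystander: a loose spacer bar of the same size and weight painted red, lying in the other bay. Not to be moved.
- bearing: Bystander: loose steel bearing ring, outside diameter 52 mm, height 15 mm, lying flat on the board's near part, about in the middle; origin at the centre of its underside. Not to be moved.
There are look-alikes about, which are no part of the job. What is meant by the part that bears bar_center is not purple, and is the smaller of those in its own colour.

How it is judged (in metres and radians):
At the end, for the whole second after the job is handed in: The aluminium bar lies flat on the board, its centre within 10 mm of home (both away from the fence and away from the centre stop), its length within 10 degrees of the fence; it is in the bay where it began, opposite the red bar; the red bar and the bearing ring within 15 mm of where they began (x of bar_center in the frame of board between 0.05 and 0.07 m and ((y of bar_center in the frame of board between 0.055 and 0.075 m and y of redbar_center in the frame of board below 0 m) or (y of bar_center in the frame of board between -0.075 and -0.055 m and y of redbar_center in the frame of board above 0 m)) and angle between the y axis of bar_center and the y axis of board, either way round below 0.175 rad and angle between bar_center's own z axis and vertical below 0.1 rad and z of bar_center in the frame of board below 0.03 m and distance of each of redbar_center, bearing from where it was at the start of the episode below 0.015 m); the robot touches nothing.
It fails at once if the aluminium bar is picked up (its centre more than 25 mm above where it lies) (z of bar_center in the frame of board above 0.049 m).
It fails at once if the red bar is moved more than 15 mm (distance of redbar_center from where it was at the start of the episode above 0.015 m).
It fails at once if the bearing ring is moved more than 15 mm (distance of bearing from where it was at the start of the episode above 0.015 m).
It also fails if it takes over 35 s, if anything falls off the work surface, if the arm or the gripper's body presses on something with over 40 N, if the wrist force passes 120 N, or if a joint passes its speed limit or range.

## Working session

There is one attempt and no reset: what is moved stays moved. The work goes in short steps, Python scripts to look and compute and a tool call to move; the robot and the scene stay as the last step left them, time stands still between calls to the robot, and variables do not carry over. Pictures are saved under pics/ and viewed, and the job is handed in when it is done.

Besides the shell and the picture viewer there is one more tool, called as name(argument=value, ...) on one line, values as JSON. play_rows: Moves the arm, as the interface text tells. Its arguments: {"type":"object","properties":{"motion":{"type":"array","items":{"type":"number"}}},"required":["motion"]}

```bash
ls; mkdir -p pics
python3 - <<'E'
from bench import arm
import cv2
for n in ["top","side"]:
    im,d=arm.get_image(n); cv2.imwrite(f"pics/{n}0.png",im[:,:,::-1])
    print(n,arm.camera_info(n))
    for th in ["bar_center","board","redbar_center","bearing"]:
        print(th,[(r["uv"],r["confidence"]) for r in arm.place_of(th,n)])
s=arm.read_state();print(s)
print(arm.grip_depth)
E
```

```text
pics
top {'fovy': 49.88870047353787, 'cx': 282.167852454185, 'cy': 208.606955751236, 'k1': -0.1321448643648854, 'R': array([[ 0.01633593, -0.99970977,  0.01770644],
       [-0.99678163, -0.01767299, -0.07819243],
       [ 0.07848266, -0.01637211, -0.99678103]]), 't': array([-92.8662258 , 612.84292971, 927.69890838])}
bar_center [([395.2, 247.3], 0.75), ([253.6, 125.2], 0.6), ([274.7, 234.4], 0.56)]
board [([218.2, 226.1], 0.55)]
redbar_center [([163.8, 227.2], 0.93)]
bearing [([229.2, 265.2], 0.81)]
side {'fovy': 50.16276811733398, 'cx': 281.85056580321464, 'cy': 210.52355076426537, 'k1': 0.007729472538344217, 'R': array([[-0.65777877, -0.75320244,  0.0036297 ],
       [-0.55130918,  0.47816884, -0.68367591],
       [ 0.51321076, -0.45170858, -0.72977673]]), 't': array([376.68802159, 419.061037  , 557.12084575])}
bar_center [([311.2, 239.4], 0.95), ([405.5, 193.5], 0.8), ([219.3, 196.9], 0.71)]
board [([264.5, 278.6], 0.86)]
redbar_center [([207.2, 308.3], 0.75)]
bearing [([301.8, 298.3], 0.7)]
{'clock': 0.5, 'joints': array([-9.74362386e-01,  3.84706871e-01,  7.83835244e-03, -4.76396948e-05,
       -1.19400804e+00, -2.58582515e-01]), 'joint_vel': array([ 0.00026755, -0.00046515, -0.00060395,  0.00231716,  0.00085198,
        0.00125487]), 'joint_efforts': array([ 6.33690433e-06, -3.91693068e+01,  1.88443261e+01,  4.18711111e+00,
       -7.41205258e-04,  3.23959078e-06]), 'position': array([ 207.16213557, -589.60954775,  231.27666892]), 'ee_rot': array([-1.68114810e-01,  9.85767421e-01,  4.56888225e-05,  3.52281297e-06]), 'contact_force': array([ 0.31524075, -0.49640745, -0.51466792]), 'wrist_torque': array([-0.04402328,  0.0768809 ,  0.06262166]), 'gripper_width': 85.63269812009024}
18.700000000000003
```

View pics/top0.png

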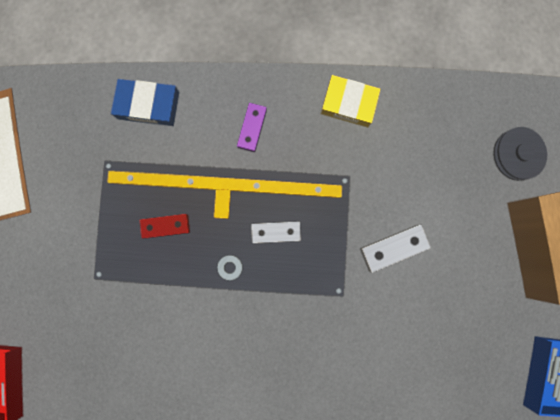

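View pics/side0.png

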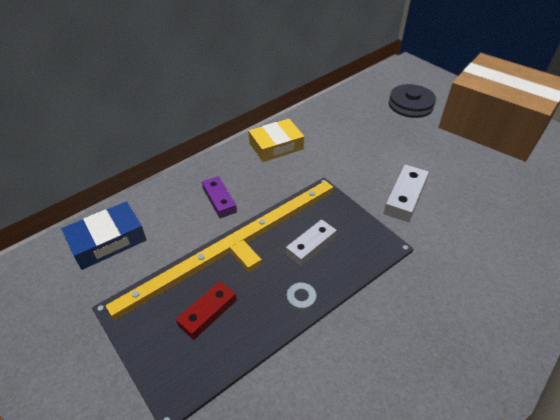

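Possible targets, as top / side pixels:
- Small aluminium bar on the board: (275,233) / (311,239).
- Large aluminium bar off the board: (395,247) / (405,193).
- Purple bar: (253,125) / (219,197).

By the description it is the small aluminium one on the board, in the right bay. Next I'll take a close crop and measure.

```bash
cat > h.py <<'E'
import numpy as np,cv2
from bench import arm
def K(ci):
    f=210/np.tan(np.radians(ci["fovy"]/2)); return np.array([[f,0,ci["cx"]],[0,f,ci["cy"]],[0,0,1.]])
def rays(ci,uv):
    uv=np.array(uv,float).reshape(-1,1,2)
    p=cv2.undistortPointsIter(uv,K(ci),np.array([ci["k1"],0,0,0.]),None,None,(3,100,1e-12)).reshape(-1,2)
    d=np.c_[p,np.ones(len(p))]@ci["R"]; return -ci["R"].T@ci["t"],d
def onz(ci,uv,z):
    o,d=rays(ci,uv); return o+d*((z-o[2])/d[:,2])[:,None]
def proj(ci,X):
    X=np.array(X,float).reshape(-1,3)
    return cv2.projectPoints(X,cv2.Rodrigues(ci["R"])[0],ci["t"],K(ci),np.array([ci["k1"],0,0,0.]))[0].reshape(-1,2)
def tri(c1,u1,c2,u2):
    o1,d1=rays(c1,u1);o2,d2=rays(c2,u2);out=[]
    for a,b in zip(d1,d2):
        s=np.linalg.lstsq(np.c_[a,-b],o2-o1,rcond=None)[0]
        p,q=o1+a*s[0],o2+b*s[1]; out.append(np.r_[(p+q)/2,np.linalg.norm(p-q)])
    return np.array(out)
E
python3 - <<'E'
from h import *
np.set_printoptions(precision=1,suppress=True)
a=cv2.imread("pics/top0.png");b=cv2.imread("pics/side0.png")
cv2.imwrite("pics/crop.png",np.hstack([cv2.resize(a[180:290,200:310],(400,400),interpolation=2),cv2.resize(b[200:310,250:360],(400,400),interpolation=2)]))
ct,cs=arm.camera_info("top"),arm.camera_info("side")
# holes of bar (left,right in top), red holes, board corner bolts
print("bar holes",tri(ct,[[262.5,233],[290.5,232]],cs,[[304.5,244],[322.5,230]]))
print("red holes",tri(ct,[[150,228],[179,224.5]],cs,[[193,317],[219,295]]))
print("corner",tri(ct,[[108.5,166],[339,291]],cs,[[101,308],[405.5,247.5]]))
print("fence screws",tri(ct,[[130.5,178],[191,182],[256.5,186],[318,189.5]],cs,[[136,294],[201,257.5],[262,222.5],[312,194]]))
print("ring",tri(ct,[[229.7,267.7]],cs,[[301.5,295]]))
for c,n in ((ct,"top"),(cs,"side")):
  for th in ["bar_center","redbar_center"]:
    for r in arm.outline_of(th,n):
        m=r["mask"].astype(np.uint8);cn=max(cv2.findContours(m,0,1)[0],key=cv2.contourArea)
        print(n,th,round(r["confidence"],2),r["extent"],cv2.minAreaRect(cn))
E
```

```text
bar holes [[560.7 -43.3  39.6   3.1]
 [565.9 -99.9  31.4   2. ]]
red holes [[568.8 194.9  35.3   2.8]
 [578.2 135.7  28.7   4.6]]
corner [[ 702.7  299.9   10.1    1. ]
 [ 442.1 -206.4    6.8    2.2]]
fence screws [[ 674.3  243.    29.1    1.8]
 [ 668.5  113.1   25.6    2.9]
 [ 661.9  -26.7   25.6    1.8]
 [ 656.5 -157.8   24.2    0.2]]
ring [[489.   26.3  22.1   2.2]]
top bar_center 0.87 [252.9, 221.9, 49.3, 23.8] ((276.141357421875, 232.08236694335938), (20.326339721679688, 49.15223693847656), 86.53176879882812)
top bar_center 0.79 [240.5, 104.0, 23.1, 45.4] ((251.94595336914062, 126.67567443847656), (19.262624740600586, 45.730350494384766), 17.10272979736328)
top bar_center 0.6 [361.8, 223.7, 67.8, 51.6] ((394.8692626953125, 248.17816162109375), (28.546751022338867, 67.25568389892578), 67.89054870605469)
top bar_center 0.36 [138.8, 213.6, 51.5, 28.8] ((164.5450439453125, 225.8490447998047), (19.54762077331543, 48.53312683105469), 82.64761352539062)
top redbar_center 0.69 [137.1, 215.3, 51.3, 24.2] ((164.38134765625, 225.6298370361328), (19.816604614257812, 48.865943908691406), 82.23483276367188)
side bar_center 0.8 [287.5, 216.9, 47.4, 48.1] ((310.482666015625, 241.9779510498047), (24.263532638549805, 53.3573112487793), 51.8427734375)
side bar_center 0.78 [383.2, 165.2, 47.7, 57.0] ((405.4229736328125, 192.24755859375), (28.00005531311035, 56.22915267944336), 23.629379272460938)
side bar_center 0.55 [202.8, 178.2, 32.5, 42.2] ((218.55963134765625, 195.96791076660156), (41.923973083496094, 21.19903564453125), 61.69924545288086)
side redbar_center 0.67 [177.4, 277.4, 56.2, 65.0] ((206.0771484375, 309.0860595703125), (28.422016143798828, 63.21138381958008), 48.12213134765625)
```

View pics/crop.png

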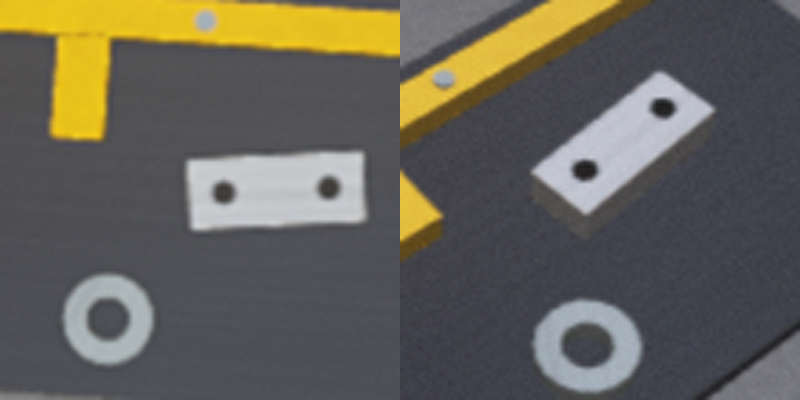

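The crop confirms a bare aluminium bar in the right bay, clear of both stops. Heights come out at about 35 mm for the bar top and 26–29 mm for the fence top, which is plausible. Next I'll refine the poses by fitting silhouettes in both views.

```bash
cat > fit.py <<'E'
from h import *
from scipy.optimize import minimize
S=3
def hull(ci,box,pose,M):
    x0,x1,y0,y1,z0,z1=box;x,y,t=pose
    c=np.array([[a,b,z] for a in(x0,x1) for b in(y0,y1) for z in(z0,z1)],float)
    X=np.c_[x+c[:,0]*np.cos(t)-c[:,1]*np.sin(t),y+c[:,0]*np.sin(t)+c[:,1]*np.cos(t),c[:,2]]
    p=(proj(ci,X)+.5)*S
    cv2.fillConvexPoly(M,cv2.convexHull(np.round(p*16).astype(np.int32)),1.,shift=4)
def fit(obs,boxes,p0,steps):
    tg=[(ci,cv2.GaussianBlur(cv2.resize(m.astype(np.float32),None,fx=S,fy=S),(0,0),3)) for ci,m in obs]
    def cost(p):
        e=0
        for ci,m in tg:
            M=np.zeros(m.shape,np.float32)
            for b in boxes(p): hull(ci,b,(p[0],p[1],p[2]/50),M)
            e+=((cv2.GaussianBlur(M,(0,0),3)-m)**2).sum()/m.sum()
        return e
    p0=np.array(p0,float);sim=np.vstack([p0]+[p0+np.eye(len(p0))[i]*steps for i in range(len(p0))])
    r=minimize(cost,p0,method="Nelder-Mead",options=dict(initial_simplex=sim,maxiter=250,xatol=.05,fatol=1e-4))
    return r.x,r.fun
def big(m,seed):
    n,l=cv2.connectedComponents(m.astype(np.uint8)); 
    return l==l[int(seed[1]),int(seed[0])]
def masks(a):
    h=cv2.cvtColor(a,cv2.COLOR_BGR2HSV)
    y=(h[...,0]>18)&(h[...,0]<32)&(h[...,1]>120)&(h[...,2]>50)
    return y,h
barbox=lambda p:[(-20,20,-50,50,12,36)]
E
python3 - <<'E'
from fit import *
a=cv2.imread("pics/top0.png");b=cv2.imread("pics/side0.png")
ct,cs=arm.camera_info("top"),arm.camera_info("side")
ya,ha=masks(a);yb,hb=masks(b)
ym=[big(ya,(222,205)),big(yb,(247,255))]
bx=lambda p:[(80,80+p[3],-250,250,12,30),(20,82,-15,15,12,30)]
P={}
for nm,o in (("top",[(ct,ym[0])]),("side",[(cs,ym[1])]),("both",[(ct,ym[0]),(cs,ym[1])])):
    p,f=fit(o,bx,[574,44,-2.2,25],8); print("board",nm,p[:2],np.degrees(p[2]/50),p[3:],f);P["board"]=p
ba=big(((ha[...,2]>125)&(ha[...,1]<60)),(276,232))
bb=[r["mask"] for r in arm.outline_of("bar_center","side") if abs(r["extent"][0]-287)<8]
for nm,o in (("top",[(ct,ba)]),("side",[(cs,m) for m in bb]),("both",[(ct,ba)]+[(cs,m) for m in bb])):
    p,f=fit(o,barbox,[563,-72,4.5],5); print("bar",nm,p[:2],np.degrees(p[2]/50),f)
q=P["board"];t=q[2]/50;d=p[:2]-q[:2]
print("bar in board",d@[np.cos(t),np.sin(t)],d@[-np.sin(t),np.cos(t)],"rel deg",np.degrees(p[2]/50-t))
np.save("board.npy",q)
E
```

```text
board top [574.07023012  48.08022383] -2.7197946955846173 [24.99707005] 0.02374410443007946
board side [574.7316956   48.98067014] -2.7726837562301916 [23.50174809] 0.018686166033148766
board both [574.29282212  48.77783272] -2.7572211892137815 [24.34092162] 0.04456889256834984
bar top [564.9285482  -68.54661323] 3.8561095229067197 0.03836416080594063
bar side [565.12028806 -66.68296752] 4.122089963224961 0.011445391923189163
bar both [565.13649235 -67.894222  ] 3.891593875432369 0.05377819761633873
bar in board -3.5333353201398676 -116.97744342079517 rel deg 6.648815064646151
```

play_rows(motion=[0,3,5.2,0,0,0,-5,0,6,10.4,0,0,0,-10,0,9,15.6,0,0,0,-15,0,12.5,21,0,0,0,-20,0,16,26,0,0,0,-22.1])

```text
clock: 1.38
position: [367.7, -328.3, 231.8]
ee_rot: [0.025, 1.0, -0.0, 0.0]
contact_force: [1.8, -0.7, -0.1]
gripper_width: 0.2
```

play_rows(motion=[0,3,5.2,0,0,0,0,0,6,10.4,0,0,0,0,0,9,15.6,-2,0,0,0,0,12,21,-4,0,0,0,0,14.7,26.5,-7,0,0,0])

```text
clock: 2.0
position: [511.9, -70.1, 165.5]
ee_rot: [0.024, 1.0, 0.0, 0.001]
contact_force: [0.8, -0.9, 0.2]
gripper_width: -0.0
```

Run:
```python
from h import *
s=arm.read_state();print(s["clock"],s["position"],s["ee_rot"],s["contact_force"],s["gripper_width"])
for n in ["side","wrist"]:
    im,d=arm.get_image(n); cv2.imwrite(f"pics/{n}1.png",im[:,:,::-1])
```

```text
2.0 [511.92386855 -70.14432821 165.51764588] [2.35722144e-02 9.99721025e-01 9.19007524e-05 1.48834111e-03] [ 0.75634396 -0.91071382  0.19921777] -0.004123448568843325
```

View pics/side1.png

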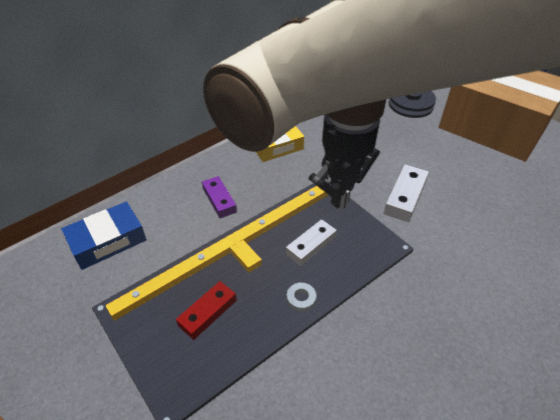

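View pics/wrist1.png

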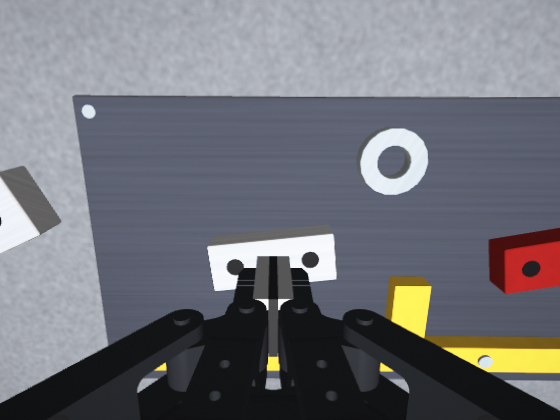

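Side view: the fingers at (345,195) are still high above the board and the bar has not moved. The wrist view agrees. Next I descend on the bar's near side.

play_rows(motion=[0,-0.4,0,-4,0,0,0,0,-0.4,0,-8,0,0,0,0,-0.4,0,-12,0,0,0,0,-0.4,0,-14,0,0,0,0,-0.4,0,-14,0,0,0])

```text
clock: 2.72
position: [505.4, -72.7, 24.1]
ee_rot: [0.024, 1.0, -0.0, -0.002]
contact_force: [-0.0, 0.1, -0.3]
gripper_width: 0.0
```

Run:
```python
from h import *
for n in ["side","top"]:
    im,d=arm.get_image(n); cv2.imwrite(f"pics/{n}2.png",im[:,:,::-1])
s=arm.read_state();print(s["clock"],s["position"],s["ee_rot"],s["contact_force"],s["gripper_width"])
```

```text
2.825 [507.12797745 -72.3872815   26.0276487 ] [ 2.39422087e-02  9.99713075e-01 -1.15122751e-05  7.33570333e-04] [ 0.07981759 -0.27615334  0.32367342] 0.03841460626287463
```

View pics/side2.png

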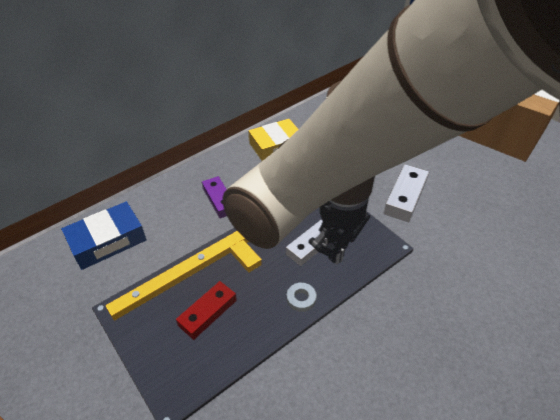

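play_rows(motion=[0,0.3,0.7,-0.4,0,0,0,0,1.3,0.7,-0.4,0,0,0,0,2.3,0.65,-0.4,0,0,0,0,3.3,0.6,-0.4,0,0,0,0,4.3,0.55,-0.4,0,0,0])

```text
clock: 3.45
position: [548.8, -66.9, 21.0]
ee_rot: [0.024, 1.0, -0.0, -0.001]
contact_force: [-4.0, 1.5, 3.1]
gripper_width: 0.1
```

Run:
```python
from h import *
im,d=arm.get_image("top"); cv2.imwrite("pics/top3.png",cv2.resize(im[140:320,80:380,::-1],(750,450),interpolation=2))
s=arm.read_state();print(s["clock"],s["position"],s["contact_force"])
```

```text
3.5 [551.01618761 -66.82163184  21.14018256] [0.6113639  0.12375501 0.57852716]
```

View pics/top3.png

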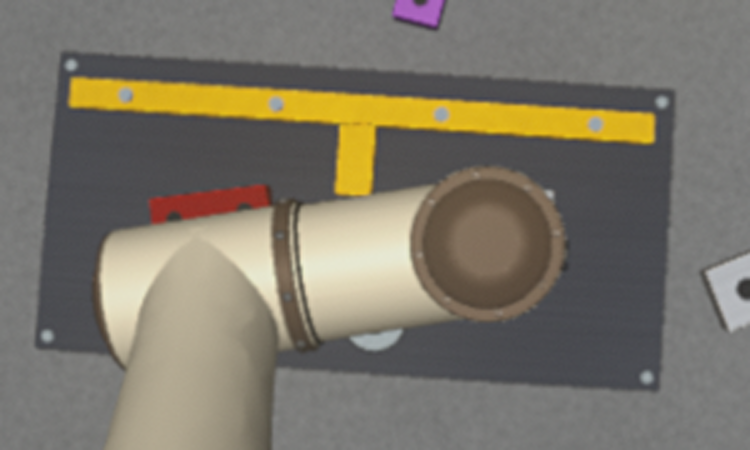

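The arm hides most of the top view. Bar's far right corner shows at (550,192), so it is moving ahead of the fingers. I'll carry on to the fence.

play_rows(motion=[0,1,-0.05,0,0,0,0,0,2,-0.1,0,0,0,0,0,2.8,-0.15,0,0,0,0,0,3.5,-0.2,0,0,0,0,0,4,-0.2,0,0,0,0])

```text
clock: 4.12
position: [589.9, -68.7, 21.0]
ee_rot: [0.024, 1.0, 0.0, 0.0]
contact_force: [-2.6, 0.2, -0.4]
gripper_width: -0.4
```

play_rows(motion=[0,0.3,0,0,0,0,0,0,0.5,0,0,0,0,0,0,0.6,0,0,0,0,0])

```text
clock: 4.5
position: [595.4, -68.6, 21.1]
ee_rot: [0.024, 1.0, 0.0, -0.0]
contact_force: [-1.4, 0.6, 0.2]
gripper_width: -0.1
```

Run:
```python
from h import *
im,d=arm.get_image("wrist"); cv2.imwrite("pics/wrist4.png",im[:,:,::-1])
im,d=arm.get_image("side"); cv2.imwrite("pics/side4.png",im[:,:,::-1])
s=arm.read_state();print(s["clock"],s["position"],s["contact_force"])
```

```text
4.6 [595.43642794 -68.63148829  21.18933936] [-0.99564288  0.55452051 -0.65425507]
```

View pics/wrist4.png

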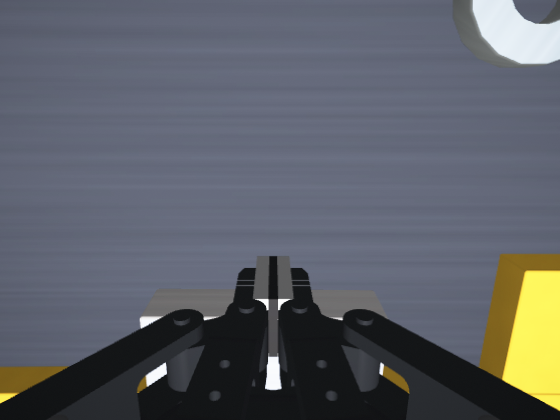

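View pics/side4.png

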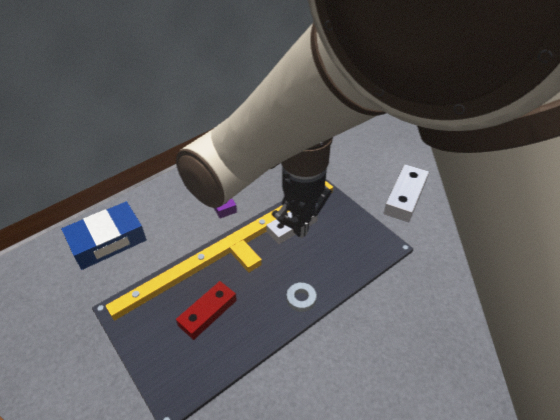

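Wrist view: the bar's near edge, columns 145 to 385 at row 300, is parallel to the board and close to the fence. Next I push in small steps until the force rises.

play_rows(motion=[0,0.2,0,0,0,0,0,0,0.4,0,0,0,0,0])

```text
clock: 4.85
position: [597.6, -68.8, 21.2]
ee_rot: [0.024, 1.0, -0.0, -0.002]
contact_force: [-8.0, 0.9, 6.0]
gripper_width: 0.3
```

play_rows(motion=[0,0.15,0,0,0,0,0,0,0.3,0,0,0,0,0])

```text
clock: 5.1
position: [597.6, -68.8, 21.2]
ee_rot: [0.024, 1.0, -0.0, -0.005]
contact_force: [-14.2, 3.0, 11.3]
gripper_width: 0.3
```

The fence was reached at x = 597.6, against a prediction of 597.6, and the force rose to 14 N. Next I back off and go round to the outer end.

play_rows(motion=[0,-1.5,0,0,0,0,0,0,-3.3,0,0,0,0,0,0,-3.3,-3.5,0,0,0,0,0,-3.3,-7.7,0,0,0,0,0,-3.3,-7.7,0,0,0,0])

```text
clock: 5.72
position: [570.5, -147.8, 21.6]
ee_rot: [0.026, 1.0, -0.0, 0.001]
contact_force: [-0.5, 0.7, -0.6]
gripper_width: 0.0
```

Run:
```python
from h import *
for n in ["wrist","side","top"]:
    im,d=arm.get_image(n); cv2.imwrite(f"pics/{n}5.png",im[:,:,::-1])
s=arm.read_state();print(s["clock"],s["position"],s["contact_force"])
```

```text
5.875 [ 570.03189109 -145.34808395   21.40023808] [0.02723412 0.7429803  0.2345212 ]
```

View pics/wrist5.png

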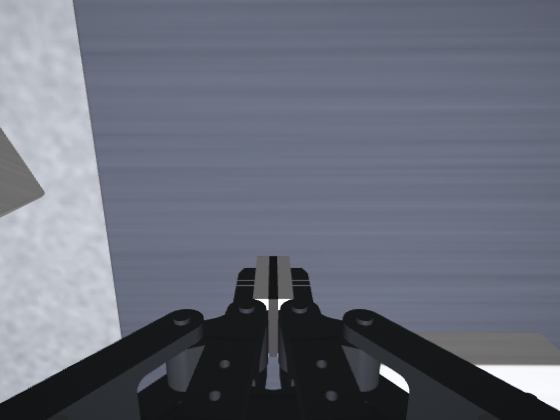

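View pics/top5.png

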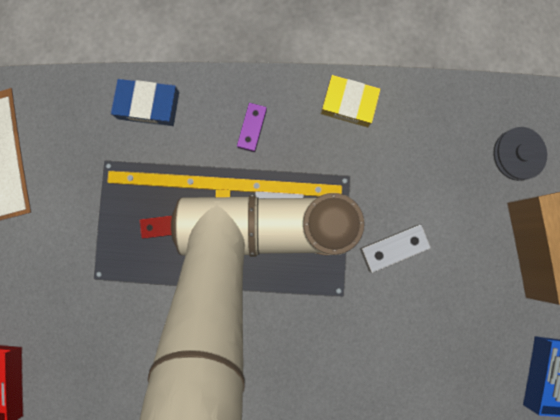

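The bar lies along the fence, with its far edge showing at (255–303,196) in the top view. Next I move out beside its outer end.

play_rows(motion=[0,1.5,-0.3,0,0,0,0,0,3,-0.3,0,0,0,0,0,4.5,-0.3,0,0,0,0,0,5.1,-0.3,0,0,0,0,0,5.1,-0.3,0,0,0,0])

```text
clock: 6.5
position: [620.5, -147.9, 21.0]
ee_rot: [0.023, 1.0, 0.0, -0.0]
contact_force: [-0.2, 0.3, -0.6]
gripper_width: 0.1
```

Run:
```python
from h import *
im,d=arm.get_image("wrist"); cv2.imwrite("pics/wrist6.png",im[:,:,::-1])
s=arm.read_state();print(s["clock"],s["position"],s["contact_force"])
```

```text
6.55 [ 620.06165116 -148.06354712   21.00248929] [ 0.00212777 -0.2532633   0.84212045]
```

View pics/wrist6.png

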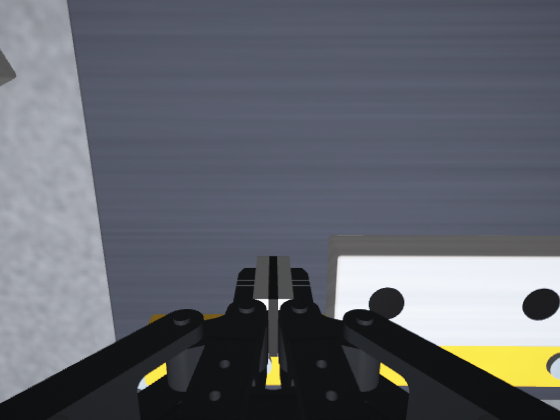

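play_rows(motion=[0,0.1,0.9,0,0,0,0,0,0.15,1.9,0,0,0,0,0,0.2,2.9,0,0,0,0,0,0.25,3.9,0,0,0,0,0,0.3,4.9,0,0,0,0])

```text
clock: 7.18
position: [622.9, -99.2, 21.1]
ee_rot: [0.024, 1.0, -0.0, -0.001]
contact_force: [-0.7, -2.2, 0.1]
gripper_width: 0.5
```

Run:
```python
from h import *
im,d=arm.get_image("wrist"); cv2.imwrite("pics/wrist7.png",im[:,:,::-1])
im,d=arm.get_image("side"); cv2.imwrite("pics/side7.png",im[:,:,::-1])
s=arm.read_state();print(s["clock"],s["position"],s["contact_force"])
```

```text
7.275 [623.65425286 -98.30773904  21.19656859] [0.26050761 0.07632124 0.19876126]
```

View pics/wrist7.png

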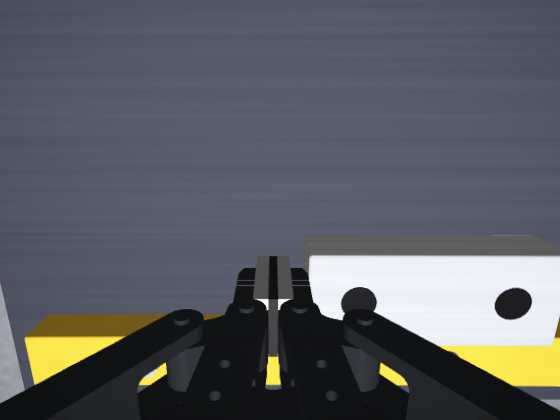

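View pics/side7.png

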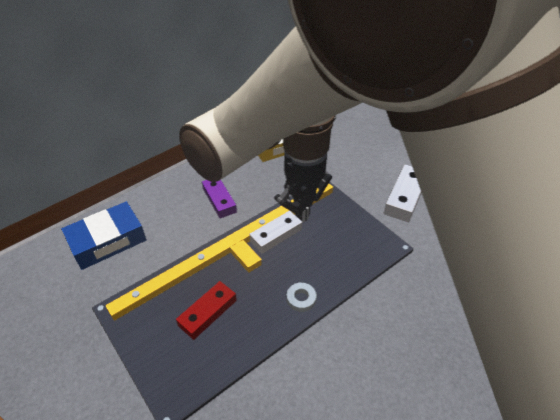

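The bar is sliding straight along the fence, with a small gap left to the stop. I'll push on gently until contact.

play_rows(motion=[0,0.05,0.6,0,0,0,0,0,0.05,1.1,0,0,0,0,0,0.05,1.5,0,0,0,0])

```text
clock: 7.65
position: [624.1, -84.4, 21.3]
ee_rot: [0.024, 1.0, 0.0, 0.0]
contact_force: [-0.3, -2.3, 0.9]
gripper_width: 0.1
```

play_rows(motion=[0,0,0.2,0,0,0,0,0,0,0.4,0,0,0,0])

```text
clock: 7.9
position: [624.1, -82.7, 21.5]
ee_rot: [0.024, 1.0, -0.001, -0.0]
contact_force: [1.0, -13.3, 0.7]
gripper_width: -0.4
```

The stop was met: force −13 N, finger at board y ≈ −129, as predicted. Next I back off, lift clear and check.

play_rows(motion=[0,0,-1.5,0,0,0,0,0,0,-3.5,0,0,0,0,0,0,-4,5,0,0,0,0,0,-6,10,0,0,0,0,0,-10,14,0,0,0])

```text
clock: 8.52
position: [624.4, -181.2, 163.6]
ee_rot: [0.023, 1.0, 0.0, 0.001]
contact_force: [0.6, 0.1, -0.6]
gripper_width: -0.7
```

play_rows(motion=[0,-4,-5,1,0,0,0,0,-8,-9,1,0,0,0,0,-12,-13,1,0,0,0,0,-16,-17,1,0,0,0,0,-20,-21,1,0,0,0])

```text
clock: 9.15
position: [422.1, -392.3, 171.4]
ee_rot: [0.024, 1.0, 0.0, 0.0]
contact_force: [1.2, 0.3, 0.4]
gripper_width: -0.2
```

Run:
```python
from fit import *
A={}
for n in ["side","top"]:
    im,d=arm.get_image(n); A[n]=im[:,:,::-1].copy(); cv2.imwrite(f"pics/{n}8.png",A[n])
s=arm.read_state();print(s["clock"],s["position"],s["contact_force"])
ct,cs=arm.camera_info("top"),arm.camera_info("side")
q=np.load("board.npy");t=q[2]/50
for n,c,seeds in (("top",ct,None),("side",cs,None)):
    u=proj(c,[q[0]+60*np.cos(t)+65*np.sin(t),q[1]+60*np.sin(t)-65*np.cos(t),36])[0]
    h=cv2.cvtColor(A[n],cv2.COLOR_BGR2HSV)
    if n=="top": m=big((h[...,2]>125)&(h[...,1]<60),u)
    else:
        ms=[r["mask"] for r in arm.outline_of("bar_center",n) if r["mask"][int(u[1]),int(u[0])]]
        if not ms: print("no side mask"); continue
        m=ms[0]
    p,f=fit([(c,m)],barbox,[q[0]+57,q[1]-68,q[2]+1],4)
    d=p[:2]-q[:2]
    print(n,m.sum(),d@[np.cos(t),np.sin(t)],d@[-np.sin(t),np.cos(t)],np.degrees(p[2]/50-t),f)
for n in("top","side"):
  for th in("redbar_center","bearing"):
    print(n,th,[r["uv"] for r in arm.place_of(th,n)][:1])
b=cv2.imread("pics/top0.png"); print("changed px near red/ring", (cv2.absdiff(A["top"],b).max(2)[205:290,130:245]>40).sum())
```

```text
9.25 [ 419.7690354  -393.80071508  171.17492725] [ 0.11552519 -0.85767969  0.01541766]
top 848 59.204373960798165 -66.63024830460101 -0.05648524913382597 0.05514511093497276
side 1107 59.70840718686682 -66.53025432526994 1.6777781025876348 0.044918812811374664
top redbar_center [[221.8, 227.8]]
top bearing [[230.6, 263.2]]
side redbar_center [[209.9, 309.2]]
side bearing [[208.0, 308.8]]
changed px near red/ring 80
```

View pics/top8.png

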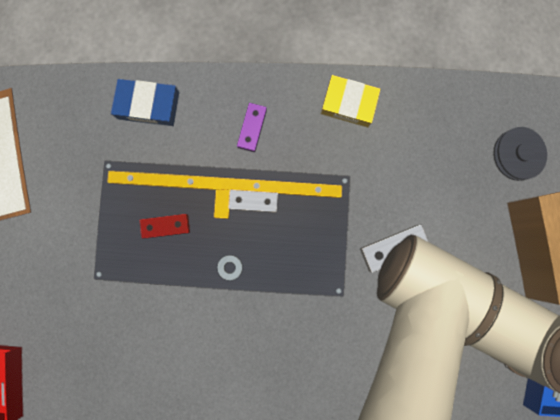

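View pics/side8.png

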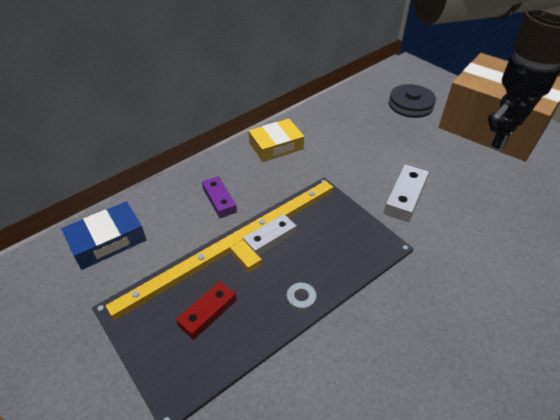

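The bar is home against the fence (230–277,201). Red bar (164,226) and ring (230,268) sit at their original pixels, and the arm is clear of everything.

Run:
```python
from bench import arm
print(arm.job_done())
```

```text
the job is handed in; nothing more can be done
None
```

The aluminium bar is home in the right bay, against the far fence and the centre stop. I handed the job in at about 9.3 s; no verdict is reported.

**What I did:** With the fingers shut, I pushed the bar's near long side until it met the fence (about 14 N). I then went round and pushed its outer end until it met the centre stop (about 13 N). Last I backed off and lifted clear; the bar was never gripped or raised.

**Last checks:** Home is x = 60, y = −65 mm in the board frame.

| View | x (mm) | y (mm) | Angle to fence |
|---|---|---|---|
| Top | 59.2 | −66.6 | −0.1° |
| Side | 59.7 | −66.5 | 1.7° |

- **Disagreement between views:** the two angles differ by about 1.7°, well inside the 10° allowed.
- **Red bar and ring:** both show at the same pixels as at the start. A check for changed pixels around them found 80, which I put down to the spacer bar's new place at the edge of the area, but I did not confirm that.
- **Network errors:** in the final pictures the network put the red bar in the top view at (222,228) and the ring in the side view at (208,309). Both are wrong against the pictures, so I went by the pictures.

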